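# Nest the steel dishes on the laboratory bench

## Robot

A 6-joint arm with a two-finger parallel gripper is mounted at the origin on the work surface. World frame = base frame: x ahead of the robot, y to its left, z up, the work surface at z = 0. Lengths are in m, angles in rad, forces in N, time in s.
With the tool pointing down it reaches from about 0.275 to 0.875 m from the base axis. Payload 12.5 kg.
Tool frame: the origin (TCP) lies at the very end of the fingers, on their centre line; the grasp point (between the pads) lies 19 mm behind it; z points along the fingers, y is the line along which they close (so a half turn about z gives the same grasp; the last joint's range is limited). The gripper opens to 85 mm and grips with 20 to 120 N. Pads are 22 mm wide; open, the fingers measure 114 mm over their backs; the gripper's body (76 mm by 85 mm) begins 54 mm behind the grasp point. The pads swing forward as they close: fully open they stand 13 mm farther back than shut.
Start: joints at [-1.413, 0.351, 1.652, -0, 1.139, -0.085], TCP at [0.132, -0.534, 0.231] pointing down, gripper open.
Joint ranges: [-2.75, 2.75], [-0.79, 2.1], [0.01, 2.65], [-1.57, 4.71], [0.07, 3.14], [-2.87, 2.87]. Speed limits (rad/s): [2.22, 2.22, 2.79, 3.14, 3.14, 3.14].

## Interface

Orientations are given as a 3x3 rotation matrix whose columns are the frame's x, y, z axes.
In Python, from bench import manip gives the robot as it stands. Calls block until the motion is done:
- manip.move_ptp(position, orientation): joint-space move of the TCP to a pose.
- manip.move_l(position, attitude=None, max_speed=0.15): straight line of the TCP; attitude=None keeps the orientation; max_speed is the mean speed in m/s.
- manip.move_j(angles): joint-space move.
- manip.set_gripper(opening, effort=None): opening from 0.0 (shut) to 1.0 (fully open); effort is the grip in N (None keeps the last); returns when the fingers have stopped.
- manip.dwell(seconds).
- manip.inverse_kinematics(position, orientation): joint angles nearest the present ones, or None.
- manip.grab_frame(name): name is "scene" or "top" or "wrist"; returns (picture, depth): 480x640x3 uint8, red, green, blue; 480x640 float32, m along the optical axis (not along the pixel's ray), 0 where there is no reading.
- manip.get_calibration(name): a dict with "camera_matrix" (3x3 intrinsics, pixels), "R" (3x3) and "t" (3): a world point X has camera coordinates R X + t. Camera axes: x right, y down, z forward; pixel columns grow to the right and rows downward; lengths in m; the calibration is good to about 2 mm. A picture is of the moment at which its call begins: read the wrist's pose just before it. get_calibration takes no time and is no camera call; for the wrist camera it gives the pose at the moment of the call.
A pose or a line that the arm cannot do raises manip.Unreachable and nothing moves.
- manip.sign_off(): hands the job in; it is judged then, once.
Trained networks look in the newest picture that a camera, given by its name, has taken for a name from the list of things; names that differ only in an ending like _2 or _b are one class to them, and where a whole thing is asked for, a point or a joint stands for the part that bears it (a point fixed in the world has none). Each returns a list of dicts, best first, with "confidence" (0 to 1); they miss things now and then, are a little off and sometimes report something else, mostly with a low value. They report only what shows in the picture. A call takes as long as a camera call. They do not tell look-alikes from the thing itself.
- manip.look_for(camera, name): "at" ([x, y, z] in m, in world coordinates, good to about 4 mm: the middle of the surface that is visible of it).
Readings, each from a call of its own:
- manip.current_time(): time.
- manip.current_qpos(): joint angles.
- manip.current_joint_vel(): joint speeds.
- manip.current_joint_torque(): joint torques, N m.
- manip.current_ee_pos(): TCP position.
- manip.current_tcp_rot(): TCP orientation.
- manip.current_force(): force on the tool from outside, world axes, zero at the start.
- manip.current_ft_torque(): the same for the moment, N m.
- manip.current_grip_width(): opening from 0.0 (shut) to 1.0 (fully open).
- manip.current_grip_force(): force on a finger pad.
Only numpy, scipy, OpenCV 4.12 (cv2) and the standard library are available. Lean on these libraries where they do the work, as an engineer would, in place of code of your own. Each camera call takes 0.05 s, during which the arm holds its last target. There are 200 camera calls.

## Task

Nest the washed steel dishes: set the small kidney dish inside the large kidney dish and the small rectangular tray inside the large rectangular tray, each turned so that its outline follows the dish below (hollow side to hollow side for the kidney) and it sits flat on the bottom. Leave the two large dishes standing where they are.

Things in the scene. Friction and masses are not known exactly. Their poses are not given: they have to be found in the camera images.
- small_kidney: Small deep bean-shaped open dish, plain steel: a 60 mm wide band bent along a 75 mm radius, round ends; 166 mm long, 82 over the bend, 48 high, upright walls and floor 3 thick; 100-200 g. Origin: underside, mid-band at the waist, walls at y = +30 and -30 mm, to be pinched there across y (61 mm wide, flat for 23 mm). x along its length, -y to the hollow side, z up.
- large_kidney: Large shallow bean-shaped open dish, plain steel: a 98 mm wide band bent along a 75 mm radius; 204 mm long, 120 over the bend, 32 high, walls and floor 3 thick; loose, 350 g. Origin (underside, mid-band at the waist) and axes (-y to the hollow side) as on the small one: with both alike, 16 mm is free all round; reversed it does not go in. Inner floor 3 mm above origin.
- small_tray: Small deep rectangular open tray, plain steel, rounded corners, 150 mm (x) by 60 (y), 48 high, upright walls and floor 3 thick; 100-200 g. Origin: centre of the underside; x along its length, z up; either way round is the same. Can be pinched across y at its middle.
- large_tray: Large shallow rectangular open tray, plain steel, rounded corners, 188 mm (x) by 98 (y), 32 high, walls and floor 3 thick, leaving 16 mm free all round the small tray; loose, 350 g. Origin: centre of the underside; x along its length, z up. Inner floor 3 mm above origin.
Mind the look-alikes: they are no part of the job. What is shaped like the small_tray but green or orange is not meant.

How it is judged:
At the end, for the whole second after the job is handed in: Each small dish rests in the large one of its shape: origins within 25 mm seen from above, lengths parallel within 17 degrees, underside at most 8 mm above the large one's; all four upright within 5 degrees and at rest, the large ones on the bench within 60 mm of their start (horizontal distance between small_kidney and large_kidney below 0.025 m and z of small_kidney in the frame of large_kidney below 0.008 m and angle between the x axis of small_kidney and the x axis of large_kidney, either way round below 0.3 rad and angle between each of small_kidney, large_kidney, small_tray, large_tray's own z axis and vertical below 0.1 rad and height (world z) of each of large_kidney, large_tray below 0.008 m and distance of each of large_kidney, large_tray from where it was at the start of the episode below 0.06 m and linear speed of each of small_kidney, large_kidney, small_tray, large_tray below 0.02 m/s and horizontal distance between small_tray and large_tray below 0.025 m and z of small_tray in the frame of large_tray below 0.008 m and angle between the x axis of small_tray and the x axis of large_tray, either way round below 0.3 rad); the robot touches nothing.
It also fails if it takes over 61 s, if anything falls off the work surface, if the arm or the gripper's body presses on something with over 40 N, if the wrist force passes 120 N, or if a joint passes its speed limit or range.

## Working session

There is one attempt and no reset: what is moved stays moved. The work goes in short steps, each a Python script; the robot and the scene stay as the last script left them, time stands still between calls to the robot, and variables do not carry over. Pictures are saved under pics/ and viewed, at most 10 in all, crops included, and the job is handed in when it is done.

```bash
mkdir -p pics; ls; python3 - <<'E'
from bench import manip as m
import cv2,numpy as np
for c in ("top","scene"):
    p,d=m.grab_frame(c); cv2.imwrite(f"pics/{c}0.png",p[:,:,::-1]); np.savez(f"pics/{c}0.npz",p=p,d=d)
    print(c,{k:np.round(v,3).tolist() for k,v in m.get_calibration(c).items()})
    for n in ("small_kidney","large_kidney","small_tray","large_tray"):
        print(n,[(np.round(r["at"],3).tolist(),round(r["confidence"],2)) for r in m.look_for(c,n)])
print(m.current_time())
E
```

```text
pics
top {'camera_matrix': [[606.906, 0.0, 315.66], [0.0, 606.906, 230.816], [0.0, 0.0, 1.0]], 'R': [[-0.007, -1.0, 0.007], [-0.995, 0.006, -0.098], [0.098, -0.008, -0.995]], 't': [-0.043, 0.457, 1.515]}
small_kidney [([0.448, 0.405, 0.002], 0.69)]
large_kidney [([0.582, 0.123, 0.0], 0.78)]
small_tray [([0.45, -0.416, 0.004], 0.91), ([0.272, -0.489, 0.004], 0.87), ([0.314, -0.267, 0.007], 0.78)]
large_tray [([0.556, -0.123, 0.008], 0.55)]
scene {'camera_matrix': [[514.887, 0.0, 322.467], [0.0, 514.887, 243.601], [0.0, 0.0, 1.0]], 'R': [[0.122, 0.992, 0.01], [0.795, -0.092, -0.6], [-0.594, 0.082, -0.8]], 't': [-0.024, -0.313, 1.402]}
small_kidney [([0.438, 0.407, 0.02], 0.61), ([0.447, -0.409, 0.023], 0.25)]
large_kidney [([0.577, 0.122, 0.002], 0.77)]
small_tray [([0.305, -0.265, 0.023], 0.96), ([0.267, -0.492, 0.022], 0.95), ([0.447, -0.409, 0.023], 0.84)]
large_tray [([0.55, -0.12, 0.004], 0.61)]
0.5
```

View pics/top0.png

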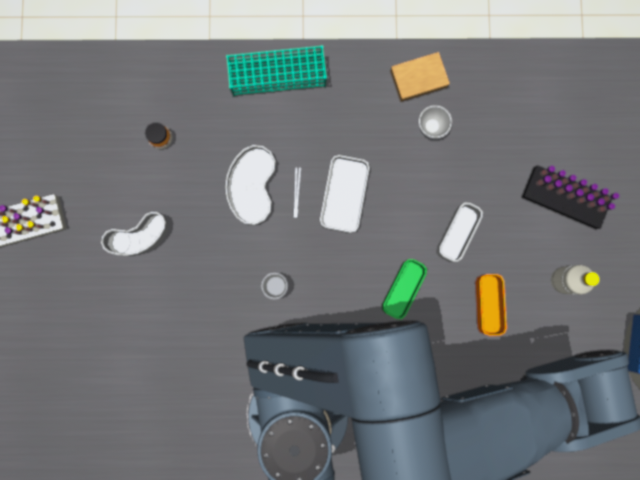

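View pics/scene0.png

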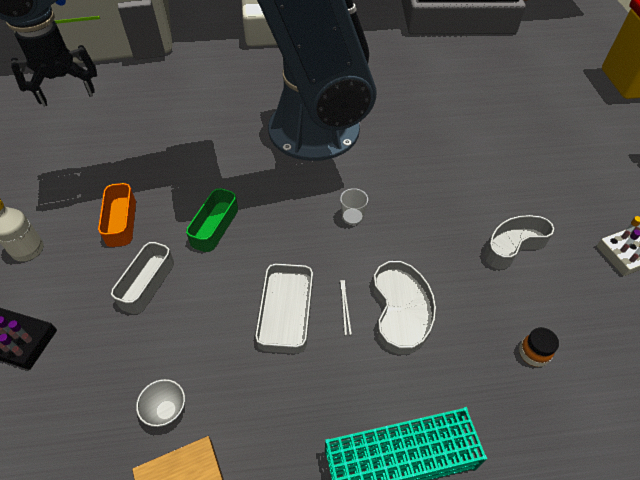

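Top picture: the steel small tray is at (461,232). Its look-alikes are the green tray (404,289) and the orange tray (491,304). The small kidney is at (134,235), the large kidney at (251,185) and the large tray at (345,194). I choose the plain steel tray, and will fit outlines to the rim points from depth.

```bash
cat >h.py <<'E'
import numpy as np,cv2
from scipy.optimize import least_squares
def cloud(d,c):
    K,R,t=(np.array(c[k]) for k in ("camera_matrix","R","t"))
    v,u=np.indices(d.shape); X=np.stack([(u-K[0,2])/K[0,0]*d,(v-K[1,2])/K[1,1]*d,d],-1)
    W=(X-t)@R; W[d<=0]=np.nan; return W
def d_arc(q):   # distance to the 75 mm centre arc, +-45 deg
    a=np.clip(np.arctan2(q[:,0],q[:,1]+.075),-np.pi/4,np.pi/4)
    return np.hypot(q[:,0]-.075*np.sin(a),q[:,1]+.075-.075*np.cos(a))
def d_rect(q,L,w): # signed distance to rounded box
    r=.015; e=np.abs(q)-np.array([L/2-r,w/2-r])
    return np.hypot(*np.maximum(e,0).T)+np.minimum(e.max(1),0)-r
DIM=dict(small_kidney=(0,.060,.048),large_kidney=(0,.098,.032),small_tray=(.150,.060,.048),large_tray=(.188,.098,.032))
def fit(W,n,at,rad=None):
    """rim points -> x,y,yaw of the thing's origin, rms, count"""
    L,w,h=DIM[n]; P=W.reshape(-1,3); P=P[np.isfinite(P).all(1)]
    P=P[(np.hypot(P[:,0]-at[0],P[:,1]-at[1])<(rad or .13))&(abs(P[:,2]-h)<.009)][:,:2]
    def res(p):
        c,s=np.cos(p[2]),np.sin(p[2]); q=(P-p[:2])@np.array([[c,-s],[s,c]])
        return (d_rect(q,L,w)+.0015) if L else d_arc(q)-w/2+.0015
    best=min((least_squares(res,[P[:,0].mean(),P[:,1].mean(),y],loss="soft_l1",f_scale=.003,x_scale=[.01,.01,.1]) for y in np.arange(-3,3.2,.5)),key=lambda r:r.cost)
    return best.x,np.sqrt(np.median(res(best.x)**2)),len(P)
E
python3 - <<'E'
from h import *
from bench import manip as m
G=dict(small_kidney=(.445,.405),large_kidney=(.58,.122),small_tray=(.449,-.413),large_tray=(.553,-.121))
for c in ("top","scene"):
    z=np.load(f"pics/{c}0.npz"); W=cloud(z["d"],m.get_calibration(c))
    print(c,(z["d"]==0).mean())
    for n,a in G.items():
        x,r,k=fit(W,n,a,.11 if n=="small_tray" else .12); print(n,np.round(x,3),round(r,4),k)
p=np.load("pics/top0.npz")["p"]; s=np.load("pics/scene0.npz")["p"]
f=lambda i,u,v:cv2.resize(i[v-40:v+40,u-50:u+50],(400,320),interpolation=cv2.INTER_CUBIC)
cv2.imwrite("pics/crop.png",np.vstack([np.hstack([f(p,134,235),f(p,461,232)])])[:,:,::-1])
E
```

```text
top 0.0039680989583333335
small_kidney [0.435 0.4   1.985] 0.0011 341
large_kidney [ 0.579  0.133 -0.098] 0.0013 379
small_tray [ 0.452 -0.407 -0.483] 0.0012 298
large_tray [ 0.552 -0.119  2.946] 0.0011 360
scene 0.003935546875
small_kidney [0.437 0.397 1.984] 0.0011 547
large_kidney [ 0.581  0.131 -0.093] 0.0011 747
small_tray [ 0.454 -0.409 -0.488] 0.001 650
large_tray [ 0.554 -0.121 -0.197] 0.0011 689
```

View pics/crop.png

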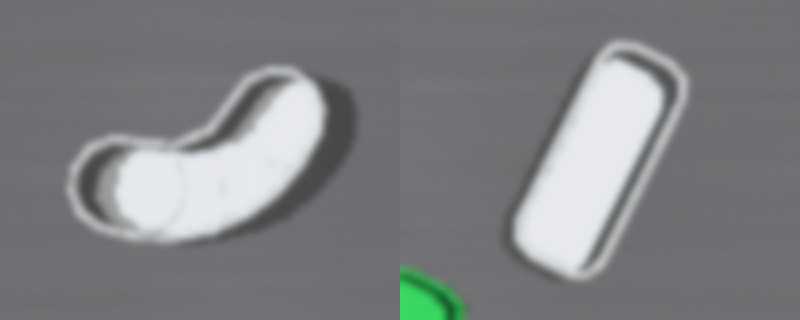

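The crop confirms the plain steel tray and shows the kidney's hollow side facing up-left, which agrees with the fit. Tray first. The grip stays high, so the fingertips stay above the large rim when it is nested.

```bash
cat >>h.py <<'E'
from bench import manip as m
def rot(yaw):
    y=np.array([-np.sin(yaw),np.cos(yaw),0]); z=np.array([0,0,-1.]); return np.stack([np.cross(y,z),y,z],1)
def choose(a,b):  # half turn that is reachable at both with the least wrist angle
    o=[]
    for k in (0,np.pi):
        q=[m.inverse_kinematics([p[0],p[1],.2],rot(p[2]+k)) for p in (a,b)]
        if all(v is not None for v in q): o.append((max(abs(v[5]) for v in q),k,q))
    o.sort(key=lambda v:v[0]); print("j6",[(np.round(v[0],2),v[1]) for v in o]); return o[0][1]
def st(s): print(s,"t",round(m.current_time(),1),"ee",np.round(m.current_ee_pos(),3),"F",np.round(m.current_force(),1),"w",round(m.current_grip_width(),3),"g",round(m.current_grip_force(),1),flush=True)
def pick(a,k):
    R=rot(a[2]+k)
    m.move_ptp([a[0],a[1],.13],R); m.move_l([a[0],a[1],.027]); st("down")
    m.set_gripper(0.,40); st("closed"); m.move_l([a[0],a[1],.16]); st("lift")
E
python3 - <<'E'
from h import *
a=(.453,-.408,-.486); b=(.553,-.120,-.197)
k=choose(a,b); print(k)
p=m.current_ee_pos(); m.move_l([p[0],p[1],.28],max_speed=.3)
pick(a,k)
m.move_ptp([b[0],b[1],.16],rot(b[2]+k)); st("over")
i,d=m.grab_frame("scene"); cv2.imwrite("pics/s1.png",i[:,:,::-1])
E
```

```text
j6 [(np.float64(1.47), 3.141592653589793), (np.float64(1.89), 0)]
3.141592653589793
down t 3.0 ee [ 0.453 -0.409  0.028] F [-0.7 -0.3  1.5] w 0.998 g 0.0
closed t 3.4 ee [ 0.453 -0.408  0.028] F [-1.   0.5  6.8] w 0.691 g 43.5
lift t 4.4 ee [ 0.453 -0.408  0.159] F [-0.4 -0.8 -1.6] w 0.687 g 43.3
over t 5.6 ee [ 0.553 -0.121  0.16 ] F [-0.4 -0.3 -1.2] w 0.694 g 43.3
```

View pics/s1.png

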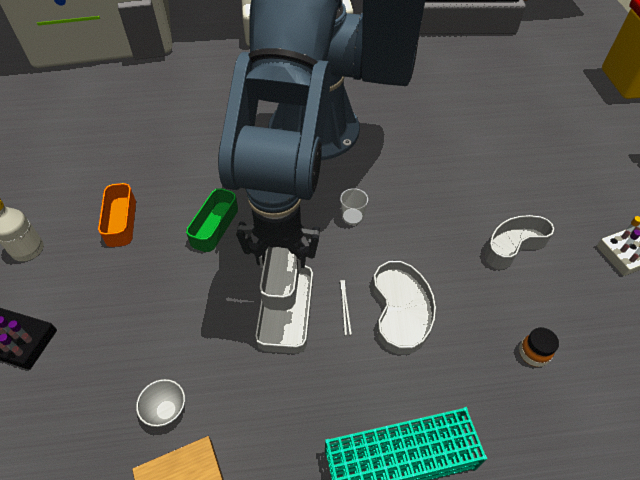

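The steel tray hangs level in the gripper at (281,272), above the large tray. Now I lower it in steps, watching the force.

```bash
cat >>h.py <<'E'
def place(b):
    m.move_l([b[0],b[1],.06])
    for z in (.045,.040,.037,.0345,.033):
        m.move_l([b[0],b[1],z],max_speed=.04); st(z)
        if np.linalg.norm(m.current_force())>10: break
    w=m.current_grip_width(); m.set_gripper(min(1,w+.1)); st("open"); m.move_l([b[0],b[1],.07],max_speed=.08); m.set_gripper(1.); m.move_l([b[0],b[1],.18],max_speed=.25); st("up")
E
python3 - <<'E'
from h import *
place((.553,-.120))
p=m.move_ptp([.437-.03,.399,.25],rot(1.985))
for c in ("scene","top"):
    i,d=m.grab_frame(c); cv2.imwrite(f"pics/{c}2.png",i[:,:,::-1]); W=cloud(d,m.get_calibration(c))
    for n in ("small_tray","large_tray"):
        x,r,k=fit(W,n,(.553,-.12),.12); print(n,np.round(x,3),round(r,4),k)
E
```

```text
0.045 t 7.0 ee [ 0.553 -0.12   0.045] F [-0.6  0.1 -1.9] w 0.69 g 43.3
0.04 t 7.3 ee [ 0.553 -0.12   0.04 ] F [-0.4  0.1 -2.3] w 0.695 g 43.3
0.037 t 7.5 ee [ 0.553 -0.12   0.037] F [-0.7  0.7 -2.4] w 0.695 g 43.3
0.0345 t 7.8 ee [ 0.553 -0.12   0.034] F [-0.4  0.2 -1.7] w 0.69 g 43.3
0.033 t 8.0 ee [ 0.553 -0.12   0.033] F [ 0.3 -0.3 -1.7] w 0.695 g 43.3
open t 8.3 ee [ 0.553 -0.12   0.033] F [ 0.7  0.1 -0.4] w 0.795 g 0.0
up t 9.8 ee [ 0.553 -0.12   0.18 ] F [-0.2 -0.7  0.2] w 0.999 g 0.0
small_tray [ 0.554 -0.12  -0.199] 0.0011 532
large_tray [ 0.554 -0.121  2.935] 0.0019 1010
small_tray [ 0.551 -0.118 -0.196] 0.0012 268
large_tray [ 0.552 -0.118 -0.193] 0.0013 419
```

View pics/scene2.png

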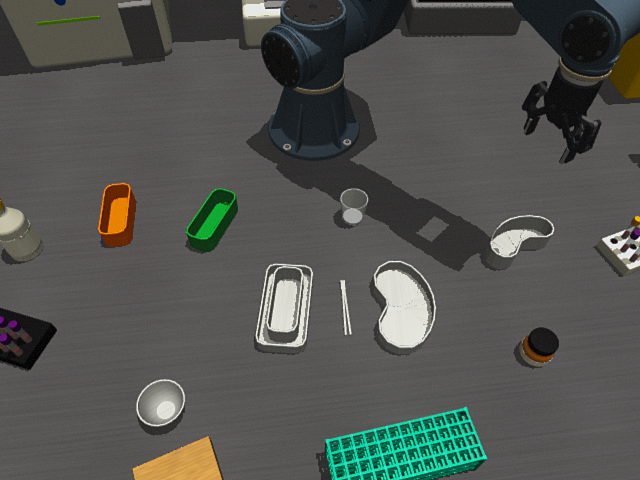

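The tray is nested at (285,305). Before the kidney, I check for anything lying in its end, since the crop showed a round patch there.

```bash
python3 - <<'E'
from h import *
i,d=m.grab_frame("top"); W=cloud(d,m.get_calibration("top"))
print((W[222:258:2,100:168:4,2]*1000).round().astype(int))
p=m.move_l([.36,.36,.28],max_speed=.3)
i,d=m.grab_frame("wrist"); W=cloud(d,m.get_calibration("wrist"))
cv2.imwrite("pics/w3.png",i[:,:,::-1]); print(fit(W,"small_kidney",(.436,.3985),.12))
E
```

```text
[[                 504                   -3                   -3
                    -3                   -2                   -1
                     0                    2                    0
                    -3                   49                   18
                     0                   -2                   -7
                    -2                   46]
 [                 510                    5                    2
                     5                    0                    7
                     4                   -3                    2
                     1                   41                   14
                    -1                    3                    2
                     5                   52]
 [                 519                    1                    1
                     3                    0                    8
                    -1                    5                   -6
                    51                   31                    0
                     3                    3                    2
                     8             
[... 5010 characters left out ...]
  33
                    11                   -5                    1
                     0                    0                   -3
                     3                   -1]
 [                 596                  599                  599
                   577                  554                  529
                     4                   -3                    2
                     7                   -5                    2
                     7                    4                   -1
                     3                    1]]
(array([ 0.4355574 ,  0.39864868, -4.29983929]), np.float64(0.0010600161082926875), 2032)<stdin>:3: RuntimeWarning: invalid value encountered in cast
```

View pics/w3.png

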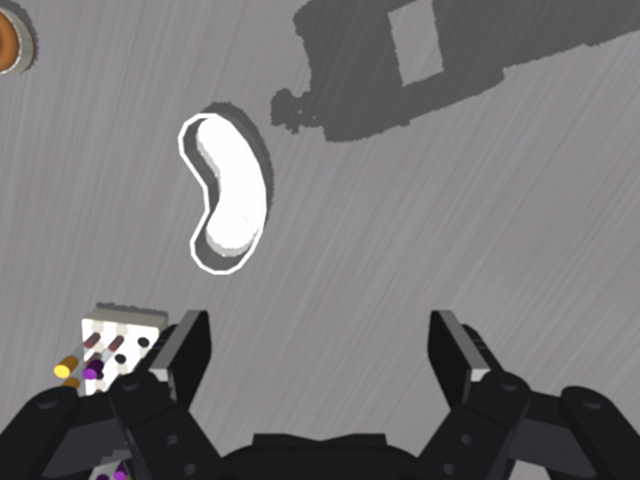

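The wrist picture shows the dish empty at (225,195) with a flat floor; the patch is only lighting. The wrist fit agrees (0.4356, 0.3986, 1.983). Next I pick the kidney and nest it.

```bash
python3 - <<'E'
from h import *
a=(.436,.3985,1.984); b=(.580,.132,-.096)
k=choose(a,b); pick(a,k)
m.move_ptp([b[0],b[1],.16],rot(b[2]+k)); st("over")
i,d=m.grab_frame("scene"); cv2.imwrite("pics/s4.png",i[:,:,::-1])
E
```

```text
j6 [(np.float64(1.81), 3.141592653589793)]
down t 17.4 ee [0.436 0.399 0.028] F [ 0.   0.  -0.6] w 1.002 g 0.0
closed t 17.8 ee [0.437 0.399 0.028] F [-0.5 -1.4  6.8] w 0.697 g 43.7
lift t 18.8 ee [0.436 0.398 0.159] F [ 0.4  0.1 -1.5] w 0.696 g 43.4
over t 20.2 ee [0.58  0.133 0.16 ] F [ 0.8  0.4 -2. ] w 0.702 g 43.4
```

View pics/s4.png

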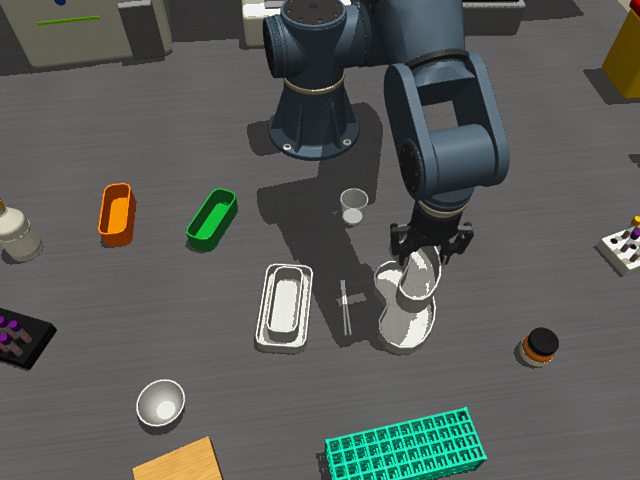

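The kidney is held level at (420,275), with its hollow to the left like the large dish. Lowering it now.

```bash
python3 - <<'E'
from h import *
place((.580,.132))
m.move_ptp([.36,.36,.28],rot(1.985))
for c in ("scene","top"):
    i,d=m.grab_frame(c); cv2.imwrite(f"pics/{c}5.png",i[:,:,::-1]); W=cloud(d,m.get_calibration(c))
    for n,g in (("small_kidney",(.58,.132)),("large_kidney",(.58,.132)),("small_tray",(.553,-.12)),("large_tray",(.553,-.12))):
        x,r,k=fit(W,n,g,.12); print(n,np.round(x,3),round(r,4),k)
E
```

```text
0.045 t 21.6 ee [0.58  0.132 0.045] F [-0.2 -0.5 -1.3] w 0.699 g 43.4
0.04 t 21.9 ee [0.58  0.132 0.04 ] F [-0.9  0.1 -1.3] w 0.698 g 43.4
0.037 t 22.1 ee [0.58  0.132 0.037] F [-0.3 -0.1 -1.8] w 0.705 g 43.4
0.0345 t 22.4 ee [0.58  0.132 0.034] F [ 0.1 -0.4 -1.9] w 0.7 g 43.4
0.033 t 22.6 ee [0.58  0.132 0.033] F [ 0.3 -0.2 -0.9] w 0.699 g 43.4
open t 22.9 ee [0.58  0.132 0.033] F [ 0.3 -0.1 -0.2] w 0.803 g 0.0
up t 24.4 ee [0.58  0.132 0.18 ] F [-0.4 -0.7 -0.7] w 1.003 g 0.0
small_kidney [ 0.582  0.132 -0.092] 0.001 663
large_kidney [ 0.58   0.131 -0.076] 0.0023 1180
small_tray [ 0.554 -0.12  -0.199] 0.0011 536
large_tray [ 0.554 -0.12  -0.207] 0.0018 1006
small_kidney [ 0.579  0.134 -0.098] 0.0011 313
large_kidney [ 0.579  0.133 -0.104] 0.0019 521
small_tray [ 0.551 -0.118 -0.197] 0.0012 263
large_tray [ 0.552 -0.119 -0.192] 0.0014 423
```

View pics/scene5.png

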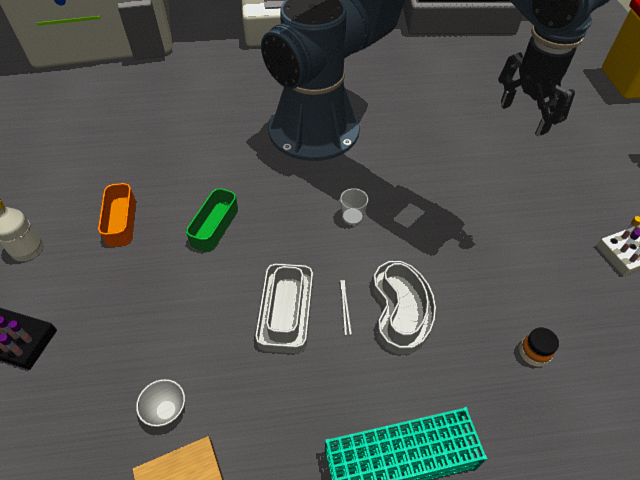

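Both small dishes sit concentric in the large ones, at (285,305) and (405,305), with the arm clear.

```bash
python3 -c "
from bench import manip as m
print(m.sign_off(), m.current_time())"
```

```text
the job is handed in; nothing more can be done
the job is handed in; nothing more can be done
```

The small kidney and the small steel tray are nested in the large dishes, aligned within about 2 mm and 1 degree by the camera fits; the large dishes did not measurably move, and I handed the job in after about 26 s (no verdict came back).

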